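# Hang the grating disc on its keyed peg

## Robot

A 7-joint arm with a two-finger parallel gripper is mounted at the origin on a cart in front of the work surface, level with it; the furniture and walls round the work are solid. World frame = base frame: x ahead of the robot, y to its left, z up, the work surface at z = 0. Lengths are in m, angles in degrees, forces in N, time in s.
With the tool pointing down it reaches from about 0.425 to 0.875 m from the base axis. Payload 4.7 kg.
Tool frame: the origin (TCP) lies on the centre line of the jaws, within the pads' length; the fingertips stand ahead of it and the grasp point (between the pads) lies 2 mm behind it (env.tip_reach is the x of the fingertips in the tool frame, in m); x points along the fingers, z is the direction in which the jaws open and shut, and the axes are right-handed (so a half turn about x gives the same grasp; the last joint's range is limited). The gripper opens to 87 mm and grips with 3 to 60 N. Pads are 19 mm wide; open, the fingers measure 117 mm over their backs; the gripper's body (75 mm by 190 mm) begins 51 mm behind the grasp point.
Start: joints at [-69.036, 18.392, -4.016, 83.108, 1.295, 78.541, -3.26], TCP at [0.224, 0.61, 0.24] pointing down, gripper open.
Joint ranges: [-163.93, 163.93], [-17.29, 119.83], [-79.2, 71.16], [3.27, 140.29], [-89.18, 269.18], [5.43, 117.66], [-154.24, 154.24]. Speed limits (degrees/s): [147.25, 147.25, 180, 180, 180, 180, 180].

## Interface

Orientations are given as [roll, pitch, yaw] about the fixed x, y, z axes, in that order (R = Rz(yaw) Ry(pitch) Rx(roll)).
In Python, from cell import telemetry, optics, env, models gives the robot as it stands.
- The arm moves only by the shell command python3 -m pendant 'ROWS' [FORCE]. ROWS is JSON, a list of rows, each a list of 3 entries, a list of its own where there are three numbers: the finger opening in mm, from 0 to 87, then the shift along the tool's x, y, z in mm, then the turn, a rotation vector about the tool's x, y, z in rad. A call has 1 to 10 rows; each row is the pose to reach, as a shift and turn from the pose commanded when the call began, along the tool's axes at that moment; what a row does not reach only later rows make up. A row lasts 1/12 s, in which the tool goes at most 41.7 mm and 7.16 degrees, less where a joint would pass 70% of its speed; a pose out of reach is approached as far as the arm can. A call with a gripper value outside its range is refused whole. The fingers move at their own pace and stop on an object; FORCE is the grip in N (left out, the last holds). Time passes only in rows, so rows that repeat a pose let the fingers close. It gives the time, the measured TCP pose, the force and the opening at its end, in the units of the state.
- telemetry.get_obs(): the state, without advancing time (a new reading comes with each control period).
- optics.read_camera(name): name is "scene" or "side" or "wrist"; returns a dict with "image" (384x512x3 uint8, blue, green, red), "range_z" (384x512 float32, m along the optical axis (not along the pixel's ray), 0 where there is no reading), "fx", "fy", "cx", "cy" (pixels), "cam_to_world" (4x4, takes a point from camera to world coordinates). Camera axes: x right, y up, looking along -z (the intrinsics and any distortion apply to the point x, -y, -z); pixel columns grow to the right and rows downward; lengths in m; the calibration is good to about 2 mm. A picture is of the moment at which its call begins.
- env.sign_off(): hands the job in, once; it reports no verdict.
Trained networks look in the newest picture that a camera, given by its name, has taken for a name from the list of things; names that differ only in an ending like _2 or _b are one class to them, and where a whole thing is asked for, a point or a joint stands for the part that bears it (a point fixed in the world has none). Each returns a list of dicts, best first, with "confidence" (0 to 1); they miss things now and then, are a little off and sometimes report something else, mostly with a low value. They report only what shows in the picture. A call takes as long as a camera call. They do not tell look-alikes from the thing itself.
- models.masks_of(camera, label): "pixels" (384x512 bool, what is visible of it) and "extent" ([left, top, right, bottom] as shares, 0 to 1, of the picture: columns of its width, rows of its height, round what is visible of it).
- models.landmark_of(camera, label): "centre" ([row, column] as shares, 0 to 1, of the picture: columns of its width, rows of its height: a listed point, or the origin of a listed thing).
The state is a dict: "time_s": time; "qpos": joint angles; "joint_velocities": joint speeds; "effort": joint torques, N m; "tool_pos": TCP position; "tool_rot": TCP orientation; "force": force on the tool from outside, world axes, zero at the start; "wrist_torque": the same for the moment, N m; "grip_width": finger opening in m.
Only numpy, scipy, OpenCV 4.12 (cv2) and the standard library are available. Lean on these libraries where they do the work, as an engineer would, in place of code of your own. Each camera call takes 0.05 s, during which the arm holds its last target.

## Task

Hang the loose grating disc by the hole in its hub on the rack's sloping peg, hub outward, and push it fully home so that it lies flat against the sloping plate, then let go. A cross pin through the peg, standing at an unknown angle, lets the disc pass only where the hub's two slots meet it, so feel for the place by turning the disc. Leave the salt shaker, the shot glass and the tin standing where they are.

Things in the scene. Friction and masses are not known exactly. Their poses are not given: they have to be found in the camera images.
- disc: Grating disc lying flat, hub up, about 0.25 kg: toothed steel plate 120 mm across, 5 mm thick; on it a grey round hub 48 mm across, its top 36 mm above the plate's underside (grip the hub, above the plate). Bore 21 mm right through; two slots 10 mm wide, along the disc's +y and -y, widen it to 37 mm end to end, full height. Origin: centre of the underside; z along the bore, up out of the hub.
- rack: Small fixed steel rack, foot 120 x 150 mm, carrying the sloping plate; its front faces its own -x. Origin: centre of the foot's underside, z up.
- slope: The rack's sloping steel plate, 140 mm (x) by 150 mm (y), tilted 40 degrees to face up and to the front. Origin: centre of its upper face, where the round peg stands, 75 mm above the worktop; z square to the plate, along the peg; y level; x up the slope. A disc whose slots miss the peg's pin stops 18 mm above the plate; one within about 0.1 rad goes down onto it.
- peg_tip (a point): Free end of the peg, on its axis, 55 mm out from the sloping plate. The peg is 17 mm thick, tapered to 11 mm over its last 8 mm. A cross pin 6 mm thick, 34 mm end to end, goes through it 15 mm above the plate; it is held stiffly at an unknown angle, up to 0.6 rad either way from the plate's y axis (turned about the peg). Axes as the plate's.
- salt_shaker: Salt shaker, 44 mm across, 90 mm high, standing. Origin: centre of its underside. Bystander.
- shot_glass: Shot glass, 48 mm across, 61 mm high, standing. Origin: centre of its underside. Bystander.
- tin_small: Small food tin, 58 mm across, 72 mm high, standing. Origin: centre of its underside. Bystander.
Mind the look-alikes: they are no part of the job. What is meant by the disc is not turquoise, and is the larger of those in its own colour.

How it is judged:
By the outcome, as a careful person would: the job done as asked, in the order asked, and still so for the second after the job is handed in, with the robot touching nothing.
It also fails if it takes over 72 s, if anything falls off the work surface, if the arm or the gripper's body presses on something with over 40 N, if the wrist force passes 120 N, or if a joint passes its speed limit or range.

## Working session

There is one attempt and no reset: what is moved stays moved. The work goes in short steps, Python scripts to look and compute and a shell command to move; the robot and the scene stay as the last step left them, time stands still between calls to the robot, and variables do not carry over. Pictures are saved under pics/ and viewed, and the job is handed in when it is done.

```bash
ls; mkdir -p pics
cat > h.py <<'E'
import numpy as np, cv2
from cell import telemetry, optics, env, models
from scipy.spatial.transform import Rotation as R
def snap(c,name):
    d=optics.read_camera(c); cv2.imwrite(f'pics/{name}.png',d['image']); return d
def cloud(d):
    z=d['range_z']; h,w=z.shape; v,u=np.mgrid[:h,:w]
    P=np.stack([(u-d['cx'])/d['fx']*z,-(v-d['cy'])/d['fy']*z,-z],-1)
    T=np.array(d['cam_to_world']); return P@T[:3,:3].T+T[:3,3]
E
python3 - <<'E'
from h import *
o=telemetry.get_obs(); print(o); print(env.tip_reach)
for c in ['scene','side','wrist']:
    d=snap(c,c+'0'); print(c,{k:(v if k!='cam_to_world' else np.round(v,3)) for k,v in d.items() if k not in('image','range_z')})
    W=cloud(d)
    for l in ['disc','rack','slope','salt_shaker','shot_glass','tin_small']:
        for m in models.masks_of(c,l)[:4]:
            p=m['pixels']&(d['range_z']>0)
            print(l,round(m['confidence'],2),np.round(m['extent'],2),p.sum(), np.round(np.median(W[p],0),3) if p.any() else '', np.round(W[p].min(0),3) if p.any() else '',np.round(W[p].max(0),3) if p.any() else '')
    for l in ['peg_tip','disc','slope']:
        for m in models.landmark_of(c,l)[:3]:
            r,q=np.array(m['centre'])*[384,512]; r,q=int(min(r,383)),int(min(q,511)); print('LM',l,round(m['confidence'],2),r,q,np.round(W[r,q],3))
E
```

```text
pics
{'time_s': 0.0, 'qpos': array([-69.03664687,  18.44002225,  -4.01483674,  83.1753841 ,
         1.29471143,  78.54059878,  -3.26109589]), 'joint_velocities': array([-0.06396343,  0.00229111, -0.00224641,  0.09213873, -0.04187946,
        0.07737992, -0.03042819]), 'effort': array([-1.50081774e-03, -4.91278553e+01, -4.04913062e-01, -3.12542081e+01,
       -6.42033597e-02,  4.34854743e-02,  1.65929691e-04]), 'tool_pos': array([0.22384082, 0.60968288, 0.23844625]), 'tool_rot': array([-177.05257738,   89.88907319, -107.20798291]), 'force': array([-0.67888613, -0.41421037,  0.45976038]), 'wrist_torque': array([0.01665494, 0.01826399, 0.00594047]), 'grip_width': 0.08676231621377178}
0.017
scene {'fx': 393.6584250515947, 'fy': 393.6584250515947, 'cx': 258.8754288743264, 'cy': 194.01523624955124, 'cam_to_world': array([[ 0.729,  0.454, -0.512,  0.11 ],
       [-0.684,  0.481, -0.548, -0.473],
       [-0.003,  0.75 ,  0.662,  0.663],
       [ 0.   ,  0.   ,  0.   ,  1.   ]])}
disc 0.86 [0.57 0.65 0.68 0.77] 2090 [ 0.541 -0.195  0.005] [ 0.493 -0.247 -0.002] [ 0.611 -0.128  0.038]
disc 0.
[... 2052 characters left out ...]
 [0.42 0.52 0.46 0.6 ] 571 [0.584 0.023 0.041] [ 0.562 -0.072 -0.002] [0.645 0.032 0.06 ]
tin_small 0.83 [0.35 0.48 0.4  0.56] 566 [0.66  0.008 0.063] [ 0.591 -0.125  0.019] [0.741 0.144 0.118]
LM peg_tip 0.84 232 219 [0.541 0.152 0.073]
LM disc 0.84 191 259 [ 0.552 -0.164  0.01 ]
LM disc 0.77 256 314 [0.375 0.107 0.021]
LM disc 0.69 209 319 [ 0.392 -0.094  0.015]
LM slope 0.55 248 202 [0.541 0.229 0.087]
wrist {'fx': 338.49229158785545, 'fy': 338.49229158785545, 'cx': 248.2058178394193, 'cy': 194.30630442409662, 'cam_to_world': array([[ 0.344, -0.904, -0.253,  0.155],
       [ 0.939,  0.331,  0.093,  0.634],
       [-0.   , -0.27 ,  0.963,  0.386],
       [ 0.   ,  0.   ,  0.   ,  1.   ]])}
```

Run:
```python
import cv2
a=cv2.imread('pics/scene0.png');cv2.imwrite('pics/s0b.png',cv2.resize(a[100:330,120:400],None,fx=2.6,fy=2.6,interpolation=cv2.INTER_CUBIC)[:600,:800])
a=cv2.imread('pics/side0.png');cv2.imwrite('pics/d0b.png',cv2.resize(a[150:370,120:380],None,fx=2.7,fy=2.7,interpolation=cv2.INTER_CUBIC)[:600,:800])
```

```text
(no output)
```

View pics/s0b.png

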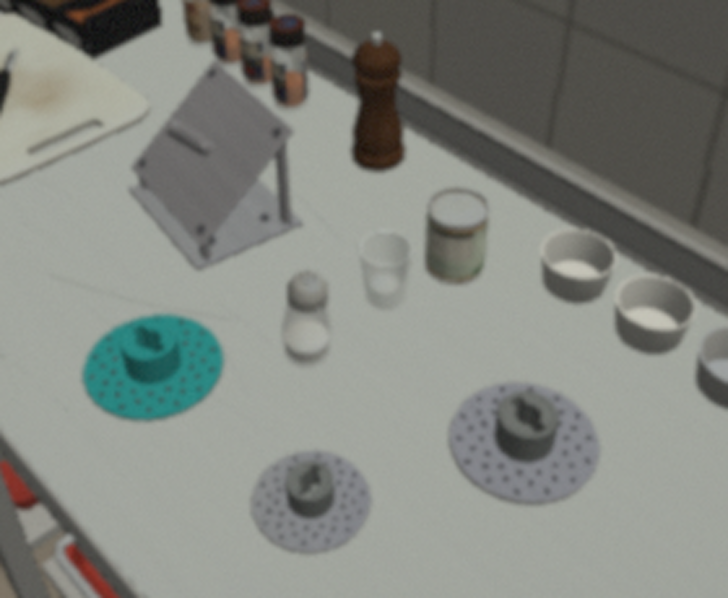

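View pics/d0b.png

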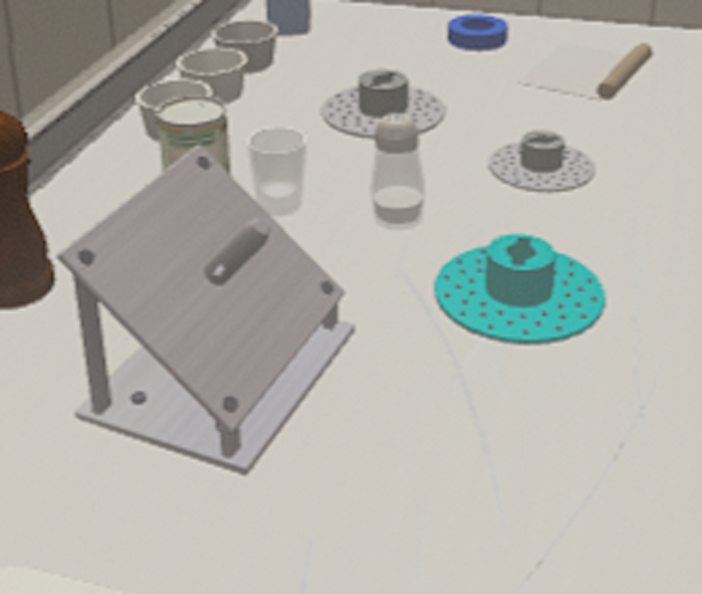

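View pics/scene0.png

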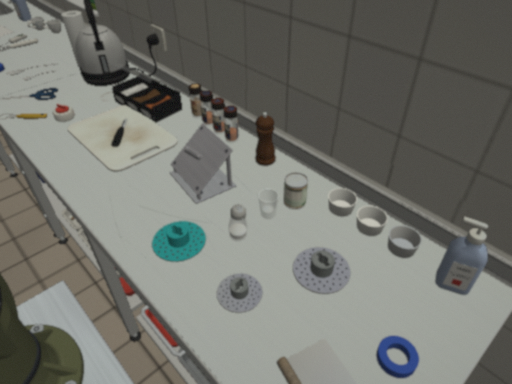

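```bash
cat >> h.py <<'E'
def plane_ransac(P,t=0.002,it=400):
    rng=np.random.default_rng(0);best=None
    for _ in range(it):
        a=P[rng.choice(len(P),3,False)];n=np.cross(a[1]-a[0],a[2]-a[0]);l=np.linalg.norm(n)
        if l<1e-6: continue
        n/=l;i=abs((P-a[0])@n)<t
        if best is None or i.sum()>best.sum(): best=i
    Q=P[best];c=Q.mean(0);n=np.linalg.svd(Q-c,full_matrices=False)[2][2]
    if n[2]<0:n=-n
    return c,n,best
E
python3 - <<'E'
from h import *
for c in ['side','scene']:
    d=optics.read_camera(c);W=cloud(d)
    m=models.masks_of(c,'slope')[0]
    p=m['pixels']&(d['range_z']>0)
    P=W[p]; P=P[P[:,2]>0.015]
    cc,n,i=plane_ransac(P)
    Q=P[i]; print(c,m['confidence'],'n',n.round(3),'tilt',np.degrees(np.arccos(n[2])),'az',np.degrees(np.arctan2(n[1],n[0])),i.sum(),len(P))
    h=np.array([n[0],n[1]]);h/=np.linalg.norm(h)
    y=np.array([h[1],-h[0],0]) ; x=np.cross(y,n)
    # rect center
    off=n@cc
    # in-plane coords
    a=Q@x;b=Q@y
    pr=lambda v:np.percentile(v,[0,0.5,2,50,98,99.5,100]).round(4)
    print('x',x.round(3),pr(a),'y',y.round(3),pr(b))
    rect=cv2.minAreaRect((np.stack([a,b],1)*1000).astype(np.float32)); print(rect)
    q=np.array(rect[0])/1000; print('center',(q[0]*x+q[1]*y+off*n).round(4))
    # peg pts
    D=P@n-off; k=(D>0.006)&(D<0.06); 
    for lo in range(6,60,6):
        kk=(D>lo/1e3)&(D<(lo+6)/1e3)
        if kk.sum()>3: print(lo,kk.sum(),np.round([np.median(a0) for a0 in (P[kk]@x,P[kk]@y)],4),np.round([np.ptp(P[kk]@x),np.ptp(P[kk]@y)],4))
E
```

```text
side 0.62 n [-0.636  0.094  0.766] tilt 39.99265052839952 az 171.58067257964518 5222 5696
x [ 0.758 -0.112  0.643] [0.3695 0.3705 0.3725 0.438  0.506  0.5081 0.5093] y [0.146 0.989 0.   ] [0.2239 0.2254 0.2282 0.3134 0.3721 0.3734 0.3752]
((439.3148193359375, 299.38348388671875), (139.5298614501953, 150.85101318359375), 0.3349550664424896)
center [0.5503 0.2212 0.0733]
6 16 [0.4421 0.3049] [0.0162 0.0106]
12 37 [0.4392 0.306 ] [0.0161 0.019 ]
18 31 [0.4381 0.3051] [0.016  0.0154]
24 25 [0.4392 0.3045] [0.0159 0.0103]
30 34 [0.4392 0.3053] [0.0159 0.0079]
36 29 [0.4392 0.3042] [0.0157 0.0075]
42 31 [0.4392 0.3049] [0.0157 0.0088]
48 40 [0.4392 0.3036] [0.0145 0.0106]
54 28 [0.4398 0.2997] [0.01   0.0104]
scene 0.97 n [-0.637  0.095  0.765] tilt 40.07279647528548 az 171.47251005540576 1837 2234
x [ 0.757 -0.113  0.644] [0.3697 0.3709 0.3731 0.4445 0.5068 0.5089 0.51  ] y [0.148 0.989 0.   ] [0.2232 0.2255 0.2271 0.2903 0.3718 0.3742 0.3763]
((439.8350830078125, 299.89312744140625), (139.7706756591797, 152.96788024902344), 0.2387106865644455)
center [0.5512 0.2206 0.0741]
6 8 [0.4449 0.2946] [0.0148 0.0084]
12 17 [0.4417 0.2935] [0.0153 0.0152]
18 14 [0.4416 0.2947] [0.0165 0.0155]
24 11 [0.4405 0.2945] [0.0144 0.0065]
30 15 [0.4426 0.2945] [0.0162 0.0108]
36 11 [0.4406 0.2933] [0.0146 0.0077]
42 14 [0.4396 0.2938] [0.0143 0.0042]
48 18 [0.4411 0.295 ] [0.0142 0.009 ]
54 10 [0.4399 0.2998] [0.0103 0.0089]
```

```bash
cat >> h.py <<'E'
SC=np.array([0.5508,0.2209,0.0745]); SN=np.array([-0.6365,0.0948,0.7654]);SN/=np.linalg.norm(SN)
SY=np.cross([0,0,1],SN);SY/=np.linalg.norm(SY);SY=-SY if SY[1]<0 else SY
SX=np.cross(SY,SN)
def toolR(o=None):
    o=o or telemetry.get_obs(); return R.from_euler('xyz',o['tool_rot'],degrees=True).as_matrix(),np.array(o['tool_pos'])
def rel(p,Rt,o=None):
    R0,p0=toolR(o); s=R0.T@(p-p0)*1000; r=R.from_matrix(R0.T@Rt).as_rotvec()
    print('shift',s.round(1),'dist',np.linalg.norm(s).round(1),'rot',r.round(4),'deg',np.degrees(np.linalg.norm(r)).round(1)); return s,r
def frame(x,z):
    x=x/np.linalg.norm(x);z=z-x*(x@z);z/=np.linalg.norm(z);return np.stack([x,np.cross(z,x),z],1)
E
python3 - <<'E'
from h import *
R0,p0=toolR();print(R0.round(3))
d=optics.read_camera('wrist');T=np.array(d['cam_to_world']);print('cam in tool',(R0.T@(T[:3,3]-p0)).round(3));print((R0.T@T[:3,:3]).round(3))
print(SX,SY,SN)
for ang in range(-180,180,30):
    a=np.radians(ang);z=np.cos(a)*SY+np.sin(a)*SX
    print(ang,end=' ');rel(SC+SN*0.19,frame(-SN,z))
E
```

```text
[[ 0.    -0.939  0.345]
 [ 0.     0.345  0.939]
 [-1.    -0.     0.   ]]
cam in tool [-0.146  0.073 -0.001]
[[ 0.     0.27  -0.963]
 [ 0.001  0.963  0.27 ]
 [ 1.    -0.001  0.   ]]
[ 0.75706574 -0.112757    0.64353502] [ 0.14731454  0.9890897  -0.        ] [-0.63651386  0.09480206  0.76541667]
-180 shift [  19.6 -321.2 -277.6] dist 425.0 rot [ 2.77   -1.0097  0.1032] deg 169.0
-150 shift [  19.6 -321.2 -277.6] dist 425.0 rot [-2.6655  0.9198 -0.35  ] deg 162.8
-120 shift [  19.6 -321.2 -277.6] dist 425.0 rot [-2.1843  0.7074 -0.5109] deg 134.8
-90 shift [  19.6 -321.2 -277.6] dist 425.0 rot [-1.6935  0.5028 -0.6172] deg 107.2
-60 shift [  19.6 -321.2 -277.6] dist 425.0 rot [-1.1969  0.305  -0.6798] deg 80.8
-30 shift [  19.6 -321.2 -277.6] dist 425.0 rot [-0.6971  0.1138 -0.7051] deg 57.2
0 shift [  19.6 -321.2 -277.6] dist 425.0 rot [-0.1955 -0.0712 -0.6966] deg 41.7
30 shift [  19.6 -321.2 -277.6] dist 425.0 rot [ 0.3066 -0.2497 -0.6561] deg 43.9
60 shift [  19.6 -321.2 -277.6] dist 425.0 rot [ 0.8079 -0.4212 -0.5833] deg 62.0
90 shift [  19.6 -321.2 -277.6] dist 425.0 rot [ 1.3072 -0.585  -0.4765] deg 86.5
120 shift [  19.6 -321.2 -277.6] dist 425.0 rot [ 1.8027 -0.7395 -0.3318] deg 113.2
150 shift [  19.6 -321.2 -277.6] dist 425.0 rot [ 2.2918 -0.8824 -0.1424] deg 140.9
```

```bash
python3 -m pendant '[[87,[2,-40,-35],[0.09,-0.05,-0.065]],[87,[4,-80,-70],[0.18,-0.1,-0.13]],[87,[6,-120,-104],[0.27,-0.14,-0.19]],[87,[8,-160,-139],[0.36,-0.19,-0.26]],[87,[10,-200,-173],[0.45,-0.23,-0.32]],[87,[12,-240,-208],[0.54,-0.28,-0.39]],[87,[14,-270,-230],[0.63,-0.33,-0.45]],[87,[16,-300,-255],[0.72,-0.38,-0.52]],[87,[19.6,-321,-277],[0.8079,-0.4212,-0.5833]],[87,[19.6,-321,-277],[0.8079,-0.4212,-0.5833]]]'
python3 - <<'E'
from h import *
print(telemetry.get_obs())
a=np.radians(60);rel(SC+SN*0.13,frame(-SN,np.cos(a)*SY+np.sin(a)*SX))
E
```

```text
time_s: 2.58
tool_pos: [0.4249, 0.2462, 0.219]
tool_rot: [-30.0, 49.8, -8.4]
force: [0.8, 0.9, 0.4]
grip_width: 0.0869
{'time_s': 2.5833, 'qpos': array([-61.2535629 , -15.48661743,   2.18012958, 129.96241283,
        45.77502712,  57.45238907, -60.38896669]), 'joint_velocities': array([ 27.81809873, -35.2806052 ,  39.90917842,  27.80548702,
         6.35022604, -35.55528797,  62.77861166]), 'effort': array([ -3.48144338, -12.08425552,  -4.77650374, -30.39016128,
         2.88992867,   0.99833384,  -3.08795974]), 'tool_pos': array([0.42492813, 0.24624066, 0.21902822]), 'tool_rot': array([-29.9638794 ,  49.83069302,  -8.43624953]), 'force': array([0.76482393, 0.92695438, 0.35133119]), 'wrist_torque': array([ 0.02243533,  0.77842492, -0.03649704]), 'grip_width': 0.08689608101383908}
shift [63.2 -8.2  1.1] dist 63.7 rot [-0.0002  0.0019  0.0006] deg 0.1
```

```bash
python3 -m pendant '[[87,[30,-4,0.5],[0,0,0]],[87,[63,-8,1],[0,0,0]],[87,[63,-8,1],[0,0,0]],[87,[63,-8,1],[0,0,0]]]'
python3 - <<'E'
from h import *
print(telemetry.get_obs()['qpos'].round(1))
d=snap('wrist','w1')
cv2.imwrite('pics/w1b.png',cv2.resize(d['image'][90:290,150:410],None,fx=3,fy=3,interpolation=cv2.INTER_CUBIC))
E
```

```text
time_s: 2.92
tool_pos: [0.4691, 0.2319, 0.1743]
tool_rot: [-30.2, 50.0, -8.8]
force: [0.7, -0.6, -0.8]
grip_width: 0.0871
[-58.3  -9.8   6.4 131.   50.   48.7 -61.4]
```

View pics/w1b.png

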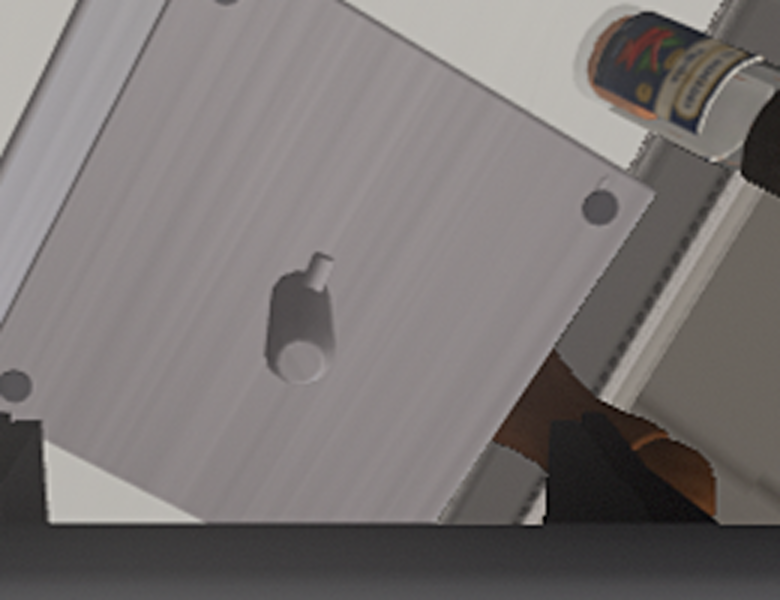

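View pics/w1.png

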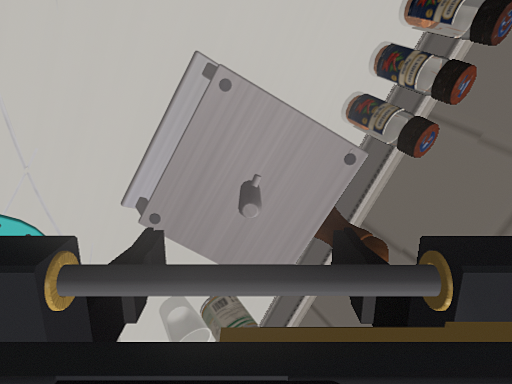

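Run:
```python
from h import *
d=optics.read_camera('wrist');T=np.array(d['cam_to_world'])
cv2.imwrite('pics/w1c.png',cv2.resize(d['image'][160:225,220:285],None,fx=9,fy=9,interpolation=cv2.INTER_CUBIC))
def bp(u,v,h):
    r=T[:3,:3]@np.array([(u-d['cx'])/d['fx'],-(v-d['cy'])/d['fy'],-1]);o=T[:3,3]
    t=((SC+SN*h-o)@SN)/(r@SN);q=o+t*r-SC;return q@SX*1000,q@SY*1000
def pj(P):
    c=T[:3,:3].T@(P-T[:3,3]);return d['cx']+d['fx']*c[0]/-c[2],d['cy']-d['fy']*c[1]/-c[2]
print('tip px',pj(SC+SN*.055),'base',pj(SC),'pin mid',pj(SC+SN*.015))
for a in (-.6,-.4,-.2,0,.2,.4,.6):
    dd=np.cos(a)*SY-np.sin(a)*SX   # turn about SN: y->  cos y - sin x
    print(a,np.round(pj(SC+SN*.015+dd*.017),1),np.round(pj(SC+SN*.015-dd*.017),1))
for c in [(307,283),(316,252),(325,291),(334,262),(322,256)]:
    print(c,np.round(bp(150+c[0]/3,90+c[1]/3,.015),1))
```

```text
tip px (np.float64(245.54447026092402), np.float64(208.03253897666602)) base (np.float64(246.11405220090597), np.float64(187.86320948247473)) pin mid (np.float64(245.98078130654258), np.float64(192.58243316517482))
-0.6 [265.2 183.7] [227.  201.4]
-0.4 [263.1 180.1] [229.2 204.8]
-0.2 [260.2 177.1] [232.1 207.7]
0 [256.7 174.6] [235.6 210. ]
0.2 [252.8 172.9] [239.4 211.7]
0.4 [248.6 171.9] [243.4 212.6]
0.6 [244.3 171.8] [247.6 212.7]
(307, 283) [1.  8.4]
(316, 252) [-1.2 16.9]
(325, 291) [6.2 8.9]
(334, 262) [ 4.3 16.9]
(322, 256) [ 0.7 16.7]
```

View pics/w1c.png

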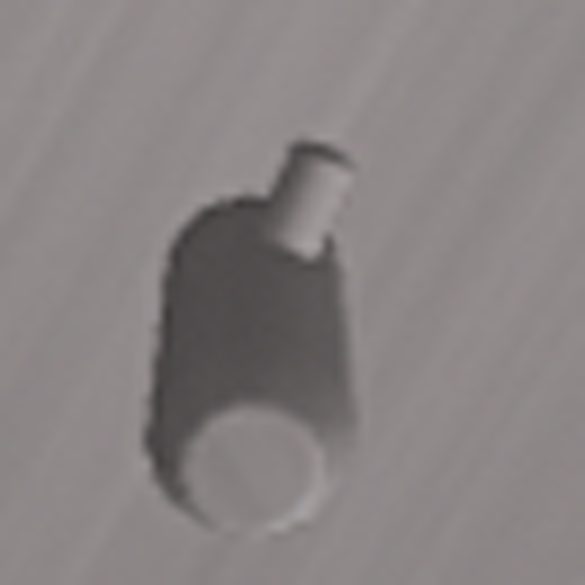

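Run:
```python
from h import *
for c in ['scene','side']:
    d=optics.read_camera(c);W=cloud(d)
    k=(abs(W[...,0]-.54)<.07)&(abs(W[...,1]+.195)<.07)
    P=W[k]; 
    top=P[(P[:,2]>.031)&(P[:,2]<.042)]
    pl=P[(P[:,2]>.0025)&(P[:,2]<.008)]
    for Q in (top,pl):
        (cx,cy),r=cv2.minEnclosingCircle(Q[:,:2].astype(np.float32)*1000); e=cv2.minAreaRect(Q[:,:2].astype(np.float32)*1000);print(c,len(Q),round(cx,1),round(cy,1),round(r,1),e, Q[:,2].mean())
rel(np.array([.525,-.2,.17]),frame(np.array([0,0,-1.]),np.array([.99,-.14,0])))
```

```text
scene 279 551.5 -188.0 24.2 ((551.12646484375, -187.49560546875), (47.07870864868164, 44.48783493041992), 39.61185073852539) 0.03476142535831663
scene 1493 538.0 -197.5 75.8 ((542.1406860351562, -189.88787841796875), (125.08432006835938, 135.71902465820312), 84.12882995605469) 0.004625923790497137
side 66 551.8 -186.9 25.3 ((553.7110595703125, -184.37030029296875), (30.180145263671875, 49.60173797607422), 52.864566802978516) 0.03365832168384572
side 258 549.9 -185.5 59.2 ((546.6795654296875, -178.4650115966797), (115.24384307861328, 99.02578735351562), 17.93421173095703) 0.0037362182928075633
shift [  81.1 -409.3 -135.7] dist 438.8 rot [0.4959 0.6835 0.1835] deg 49.5
```

Run:
```python
from h import *
s,r=rel(np.array([.5515,-.1875,.17]),frame(np.array([0,0,-1.]),np.array([.99,-.14,0])))
R0,p0=toolR();print((R0.T@[0,0,30]).round(1))
```

```text
shift [  96.8 -404.6 -111.5] dist 430.7 rot [0.4959 0.6835 0.1835] deg 49.5
[-22.9  -9.6  16.8]
```

```bash
python3 -m pendant '[[87,[-13,-45,5],[0.04,0.05,0.01]],[87,[-8,-85,-8],[0.08,0.11,0.03]],[87,[2,-122,-19],[0.13,0.18,0.05]],[87,[13,-160,-30],[0.19,0.26,0.07]],[87,[24,-200,-40],[0.25,0.34,0.09]],[87,[34,-240,-50],[0.31,0.42,0.11]],[87,[47,-280,-61],[0.37,0.51,0.14]],[87,[60,-320,-75],[0.43,0.59,0.16]],[87,[80,-360,-92],[0.4959,0.6835,0.1835]],[87,[96,-397,-108],[0.4959,0.6835,0.1835]]]'
python3 -m pendant '[[87,[1,-2,-1],[0,0,0]],[87,[1,-2,-1],[0,0,0]],[87,[1,-2,-1],[0,0,0]]]'
python3 - <<'E'
from h import *
print(telemetry.get_obs()['qpos'].round(1))
d=snap('wrist','w2')
rel(np.array([.5515,-.1875,.17]),frame(np.array([0,0,-1.]),np.array([.99,-.14,0])))
E
```

```text
time_s: 3.95
tool_pos: [0.5509, -0.1607, 0.1748]
tool_rot: [-95.3, 89.9, -103.3]
force: [1.4, 1.4, -0.9]
grip_width: 0.0872
time_s: 4.2
tool_pos: [0.5459, -0.1616, 0.173]
tool_rot: [-142.4, 89.9, -150.5]
force: [0.6, 0.9, 0.9]
grip_width: 0.0871
[-29.8  14.8  50.7 101.3 -12.1  69.6  16.1]
shift [  3.4 -26.    9.1] dist 27.7 rot [ 0.0011 -0.0005 -0.0001] deg 0.1
```

View pics/w2.png

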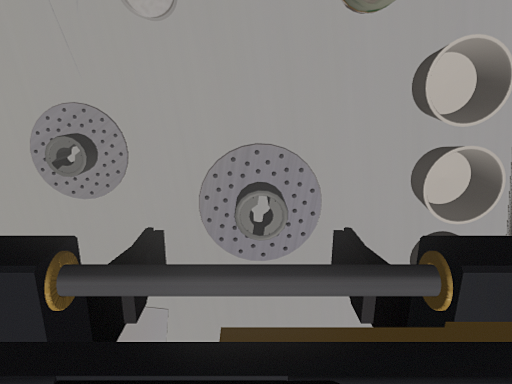

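Run:
```python
from h import *
d=optics.read_camera('wrist');T=np.array(d['cam_to_world'])
cv2.imwrite('pics/w2c.png',cv2.resize(d['image'][170:250,220:300],None,fx=7,fy=7,interpolation=cv2.INTER_CUBIC))
W=cloud(d);P=W[(abs(W[...,2]-.036)<.005)&(abs(W[...,0]-.55)<.04)&(abs(W[...,1]+.19)<.04)]
(cx,cy),r=cv2.minEnclosingCircle(P[:,:2].astype(np.float32)*1000);print(len(P),cx,cy,r,P.mean(0))
pl=W[(abs(W[...,2]-.005)<.003)&(abs(W[...,0]-.55)<.065)&(abs(W[...,1]+.19)<.065)]
(cx,cy),r=cv2.minEnclosingCircle(pl[:,:2].astype(np.float32)*1000);print(len(pl),cx,cy,r,pl[:,2].mean())
# rectified top view at z=.036, 0.1 mm*... 6px/mm
c0=np.array([.5515,-.1875]);N=480;s=0.00015
i,j=np.mgrid[:N,:N]; X=c0[0]+(N/2-i)*s; Y=c0[1]+(N/2-j)*s
Q=np.stack([X,Y,np.full_like(X,.036)],-1)-T[:3,3]; c=Q@T[:3,:3]
u=(d['cx']+d['fx']*c[...,0]/-c[...,2]).astype(np.float32);v=(d['cy']-d['fy']*c[...,1]/-c[...,2]).astype(np.float32)
im=cv2.remap(d['image'],u,v,cv2.INTER_CUBIC)
cv2.circle(im,(240,240),2,(0,0,255),-1);cv2.imwrite('pics/top.png',im)
```

```text
1639 553.4949951171875 -189.4712371826172 23.986629486083984 [ 0.55350538 -0.18834018  0.03663062]
9503 549.2250366210938 -188.98727416992188 90.31808471679688 0.005931501413879155
```

View pics/top.png

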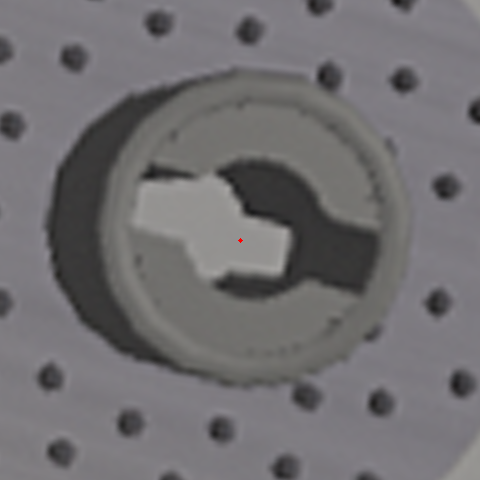

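Run:
```python
from h import *
rel(np.array([.5527,-.1889,.026]),frame(np.array([0,0,-1.]),np.array([.961,-.276,0])))
```

```text
shift [147.6 -27.8  10.4] dist 150.6 rot [ 0.1412  0.     -0.0006] deg 8.1
```

```bash
python3 -m pendant '[[87,[25,-15,5],[0.07,0,0]],[87,[60,-28,10],[0.141,0,0]],[87,[95,-28,10.4],[0.141,0,0]],[87,[115,-28,10.4],[0.141,0,0]],[87,[115,-28,10.4],[0.141,0,0]],[87,[115,-28,10.4],[0.141,0,0]]]'
python3 - <<'E'
from h import *
print(telemetry.get_obs()['qpos'].round(1))
rel(np.array([.5527,-.1889,.026]),frame(np.array([0,0,-1.]),np.array([.961,-.276,0])))
d=snap('wrist','w3')
E
```

```text
time_s: 4.8
tool_pos: [0.552, -0.1898, 0.0583]
tool_rot: [-167.6, 89.9, 176.4]
force: [0.0, 0.1, 0.6]
grip_width: 0.0875
[-23.1  25.6  48.1 105.3 -22.   59.   17.8]
shift [32.3  1.1  0.5] dist 32.3 rot [-0.0007 -0.0016  0.0003] deg 0.1
```

View pics/w3.png

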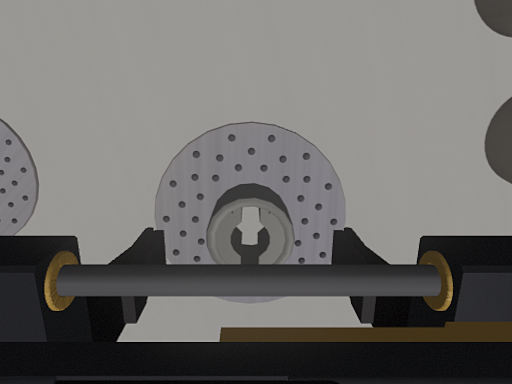

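```bash
python3 -m pendant '[[87,[20,1,0],[0,0,0]],[87,[32,1,0],[0,0,0]],[87,[32,1,0],[0,0,0]],[50,[32,1,0],[0,0,0]],[50,[32,1,0],[0,0,0]],[50,[32,1,0],[0,0,0]]]' 40
python3 -m pendant '[[30,[0,0,0],[0,0,0]],[30,[0,0,0],[0,0,0]],[30,[0,0,0],[0,0,0]],[30,[0,0,0],[0,0,0]],[30,[0,0,0],[0,0,0]],[30,[0,0,0],[0,0,0]]]' 50
```

```text
time_s: 5.35
tool_pos: [0.5529, -0.1914, 0.0273]
tool_rot: [-54.1, 89.9, -70.4]
force: [0.1, 0.3, -0.0]
grip_width: 0.0743
time_s: 5.85
tool_pos: [0.5522, -0.1912, 0.0262]
tool_rot: [-109.7, 89.9, -126.0]
force: [0.0, 0.1, 1.3]
grip_width: 0.0464
```

```bash
python3 -m pendant '[[30,[-20,0,0],[0,0,0]],[30,[-60,0,0],[0,0,0]],[30,[-100,0,0],[0,0,0]],[30,[-140,0,0],[0,0,0]],[30,[-180,0,0],[0,0,0]],[30,[-180,0,0],[0,0,0]],[30,[-180,0,0],[0,0,0]]]'
python3 - <<'E'
from h import *
o=telemetry.get_obs();print(o['qpos'].round(1),o['force'])
d=snap('wrist','w4'); e=snap('side','d4');cv2.imwrite('pics/d4.png',e['image'])
def tgt(h,a): 
    y=np.cos(a)*SY-np.sin(a)*SX; x=-SN
    return SC+SN*h, np.stack([x,y,np.cross(x,y)],1)
for h in (.10,.15): rel(*tgt(h,.2))
E
```

```text
time_s: 6.43
tool_pos: [0.5535, -0.1914, 0.2082]
tool_rot: [-9.8, 89.8, -26.0]
force: [0.3, 0.2, -2.9]
grip_width: 0.0461
[-28.6  15.9  53.6  96.9 -13.3  73.7  11.4] [ 0.2751372   0.24231474 -2.89446228]
shift [  53.7  386.  -179.1] dist 428.9 rot [-0.321  -0.7051 -0.0218] deg 44.4
shift [  15.5  381.6 -211.1] dist 436.4 rot [-0.321  -0.7051 -0.0218] deg 44.4
```

View pics/w4.png

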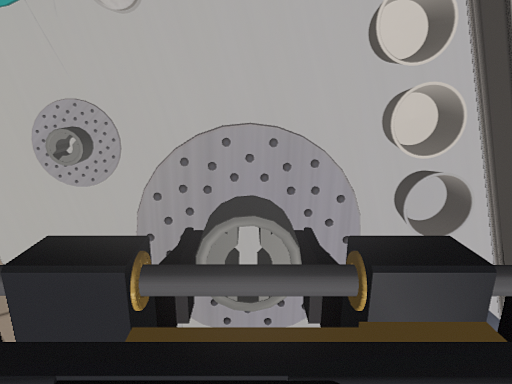

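View pics/d4.png

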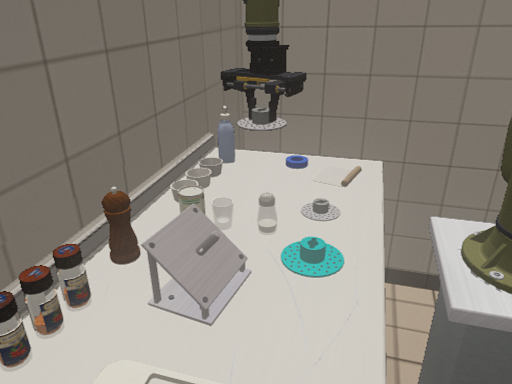

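Run:
```python
from h import *
o=telemetry.get_obs();R0,p0=toolR(o)
d=optics.read_camera('wrist');T=np.array(d['cam_to_world'])
Rc=R0.T@T[:3,:3];tc=R0.T@(T[:3,3]-p0);print('cam',tc.round(4))
# disc in tool frame
W=(cloud(d)-p0)@R0
k=(abs(W[...,0]-.0215)<.004)&(np.hypot(W[...,1],W[...,2])<.075)
# edge-based: plate pixels boundary on side of +y
P=W[k];
def fit(P):
    A=np.c_[2*P,np.ones(len(P))];b=(P**2).sum(1);s=np.linalg.lstsq(A,b,rcond=None)[0];return s[:2],np.sqrt(s[2]+s[:2]@s[:2])
print('plate x',np.median(P[:,0]),len(P))
ed=[]
for th in np.radians(np.arange(20,161,3)):
    u=np.array([np.cos(th),np.sin(th)]) # z,y
    Q=P[:,[2,1]];pr=Q@u;pe=abs(Q@[-u[1],u[0]]);m=pe<.0015
    if m.any(): ed.append(u*pr[m].max())
ed=np.array(ed);print('plate circ z,y,r',fit(ed))
n=len(ed)
print(np.linalg.norm(ed,axis=1).round(4))
k2=(abs(W[...,0]+.0095)<.004)&(np.hypot(W[...,1],W[...,2])<.03);print('hubtop x',np.median(W[k2][:,0]),W[k2].min(0),W[k2].max(0))
# peg
Rw=R.from_euler('xyz',[-30.2,50.0,-8.8],degrees=True).as_matrix();pw=np.array([.4691,.2319,.1743])
h=(pw-SC)@SN;print('tcp height',h, 'tool x vs -SN',(Rw[:,0]+SN).round(4))
r=Rc@np.array([(248-d['cx'])/d['fx'],-(212.2-d['cy'])/d['fy'],-1])
X=h-.055;t=(X-tc[0])/r[0];q=tc+t*r;print('peg tip in tool (cam)',q.round(4));tip=pw+Rw@q;print('world tip',tip.round(4),'model tip',(SC+SN*.055).round(4))
dd=tip-SC-.055*SN;print('diff sx sy',dd@SX,dd@SY)
```

```text
cam [-0.1464  0.0728  0.0006]
plate x 0.019857226525128547 20813
plate circ z,y,r (array([0.0005551, 0.002087 ]), np.float64(0.05956686750580822))
[0.0607 0.0612 0.061  0.061  0.061  0.0611 0.0614 0.0614 0.0612 0.0611
 0.0616 0.0617 0.0615 0.0615 0.0618 0.0618 0.0617 0.0616 0.0619 0.0619
 0.0617 0.0616 0.0618 0.0617 0.0616 0.0615 0.0615 0.0617 0.0615 0.0612
 0.0613 0.0615 0.0612 0.0611 0.0609 0.0611 0.061  0.0607 0.0602 0.0604
 0.0606 0.0602 0.0603 0.0602 0.0602 0.06   0.0597]
hubtop x -0.010594313565270658 [-0.01349547 -0.02192674 -0.0284269 ] [-0.00552125  0.02600462  0.02881316]
tcp height 0.1294345884688503 tool x vs -SN [-0.0013 -0.0035 -0.0006]
peg tip in tool (cam) [ 0.0744 -0.0021  0.0003]
world tip [0.5171 0.2228 0.1181] model tip [0.5158 0.2261 0.1166]
diff sx sy 0.0023711391033070946 -0.003064486150935145
```

```bash
cat >> h.py <<'E'
def tgt(h,a,sx=.0012,sy=-.0037):
    y=np.cos(a)*SY-np.sin(a)*SX; x=-SN
    return SC+SN*h+SX*sx+SY*sy, np.stack([x,y,np.cross(x,y)],1)
def slopeposes(o=None):
    R0,p0=toolR(o);q=p0-SC;x=R0[:,0];y=R0[:,1]
    print('h %.1f sx %.1f sy %.1f mm  a %.3f  tilt sx %.4f sy %.4f'%(q@SN*1e3,q@SX*1e3,q@SY*1e3,np.arctan2(-y@SX,y@SY),x@SX,x@SY))
E
python3 - <<'E'
from h import *
rel(*tgt(.12,.2))
R0,p0=toolR();print((R0.T@[0,0,20]).round(1))
E
```

```text
shift [  37.1  380.7 -190.2] dist 427.2 rot [-0.3209 -0.7063 -0.0216] deg 44.5
[-20.   -0.   -0.1]
```

```bash
python3 -m pendant '[[30,[-8,30,-15],[-0.03,-0.06,0]],[30,[-14,68,-33],[-0.06,-0.12,0]],[30,[-18,105,-52],[-0.09,-0.19,-0.01]],[30,[-20,142,-71],[-0.12,-0.26,-0.01]],[30,[-18,180,-90],[-0.15,-0.34,-0.01]],[30,[-12,217,-108],[-0.18,-0.41,-0.01]],[30,[-4,255,-127],[-0.22,-0.49,-0.02]],[30,[5,290,-145],[-0.26,-0.57,-0.02]],[30,[16,325,-162],[-0.3,-0.65,-0.02]],[30,[25,355,-178],[-0.321,-0.706,-0.0216]]]'
python3 - <<'E'
from h import *
print(telemetry.get_obs()['qpos'].round(1)); slopeposes()
rel(*tgt(.12,.2))
E
```

```text
time_s: 7.42
tool_pos: [0.4779, 0.2007, 0.1774]
tool_rot: [-11.7, 49.8, -8.4]
force: [0.6, -0.8, -1.9]
grip_width: 0.0466
[-43.7 -12.   -3.1 132.6  47.8  44.8 -74.4]
h 123.3 sx 13.3 sy -30.7 mm  a 0.204  tilt sx 0.0034 sy 0.0006
shift [ 3.3 28.9 -6.4] dist 29.8 rot [0.0042 0.0034 0.0001] deg 0.3
```

```bash
python3 -m pendant '[[30,[2,20,-4],[0,0,0]],[30,[3,29,-6.4],[0,0,0]],[30,[3,29,-6.4],[0,0,0]],[30,[3,29,-6.4],[0,0,0]]]'
python3 - <<'E'
from h import *
o=telemetry.get_obs();print(o['qpos'].round(1),o['force'].round(2)); slopeposes()
rel(*tgt(.095,.2))
for c in ['side','scene','wrist']:
    d=snap(c,c+'5')
    if c=='side': cv2.imwrite('pics/side5b.png',cv2.resize(d['image'][150:330,120:320],None,fx=3.3,fy=3.3,interpolation=cv2.INTER_CUBIC)[:600,:800])
    if c=='scene': cv2.imwrite('pics/scene5b.png',cv2.resize(d['image'][80:230,120:300],None,fx=4,fy=4,interpolation=cv2.INTER_CUBIC)[:600,:800])
E
```

```text
time_s: 7.75
tool_pos: [0.4765, 0.2265, 0.1682]
tool_rot: [-11.8, 49.9, -8.8]
force: [-0.3, 0.1, -2.3]
grip_width: 0.0463
[-44.9  -8.6  -4.9 130.9  48.8  45.7 -78.4] [-0.27  0.08 -2.3 ]
h 119.6 sx 3.5 sy -5.4 mm  a 0.203  tilt sx 0.0002 sy -0.0033
shift [24.5  2.2 -1.9] dist 24.7 rot [ 0.0026 -0.0005  0.0033] deg 0.2
```

View pics/side5b.png

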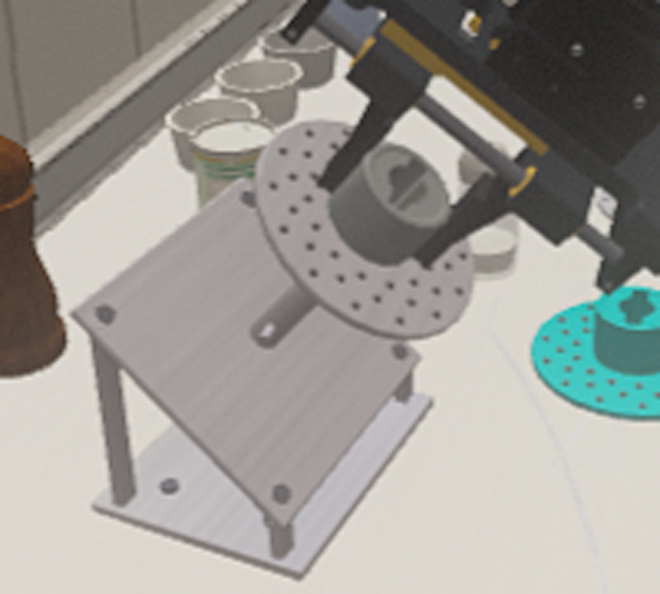

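View pics/scene5b.png

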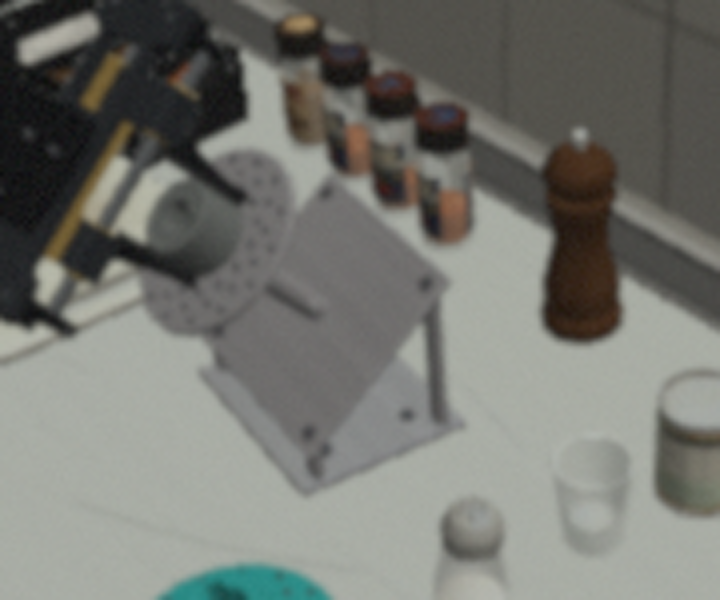

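View pics/wrist5.png

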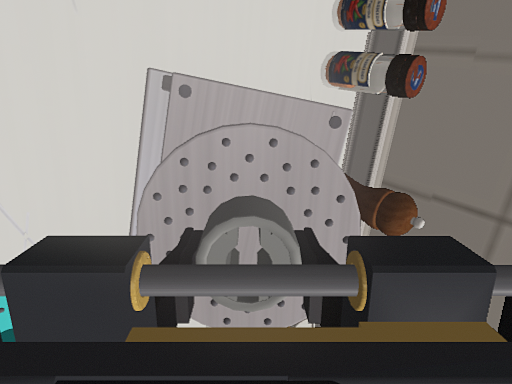

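```bash
cat > m.py <<'E'
from h import *
o=telemetry.get_obs();R0,p0=toolR(o)
CEN={'side':np.array([.5503,.2212,.0733]),'scene':np.array([.5512,.2206,.0741])}
print('tcp',[round(float((p0-SC)@v)*1e3,1) for v in (SX,SY,SN)])
for c in ['side','scene']:
    d=optics.read_camera(c);W=cloud(d)-CEN[c]
    S=np.stack([W@SX,W@SY,W@SN],-1)
    ht=(p0-SC)@SN-.020
    k=(abs(S[...,2]-ht)<.004)&(np.hypot(S[...,0]-.003,S[...,1])<.066)&(d['range_z']>0)
    m=models.masks_of(c,'disc')
    P=S[k]
    C=(P[:,:2]*1e4).astype(np.float32)
    # radial edge then robust circle w/ r=60
    from scipy.optimize import least_squares
    c0=np.array([.003,-.002]);ed=[]
    for th in np.radians(np.arange(0,360,4)):
        u=np.array([np.cos(th),np.sin(th)]);Q=P[:,:2]-c0
        q=Q@u;w=abs(Q@[-u[1],u[0]])<.0015
        if w.any() and q[w].max()>.052: ed.append(c0+u*q[w].max())
    ed=np.array(ed);f=least_squares(lambda x:np.hypot(*(ed-x).T)-.0602,c0,loss='soft_l1',f_scale=.001)
    print(c,len(P),len(ed),'plate centre sx,sy mm',(f.x*1e3).round(1),'h',np.median(P[:,2]).round(4),'rms',np.sqrt(np.mean(f.fun**2)).round(4))
    # peg centre in this cam: both-side points
    k=(S[...,2]>.012)&(S[...,2]<.05)&(np.hypot(S[...,0],S[...,1])<.011);P=S[k]
    if len(P)>10:
        P=P[P[:,2]>.02]
        f=least_squares(lambda x:np.hypot(P[:,0]-x[0],P[:,1]-x[1])-.0085,[0,0],loss='soft_l1',f_scale=.001);print('  peg',len(P),(f.x*1e3).round(1),'rms',np.sqrt(np.mean(f.fun**2)).round(4))
E
python3 m.py
```

```text
tcp [5.6, -5.8, 120.2]
side 2056 74 plate centre sx,sy mm [ 4.  -3.6] h 0.0993 rms 0.0013
  peg 137 [ 0.3 -1.5] rms 0.0006
scene 823 69 plate centre sx,sy mm [ 4.4 -1. ] h 0.0998 rms 0.0028
  peg 60 [-0.2  1. ] rms 0.0012
```

```bash
python3 -m pendant '[[30,[10,2.8,-3.6],[0,0,0]],[30,[24,2.8,-3.6],[0,0,0]],[30,[24,2.8,-3.6],[0,0,0]],[30,[24,2.8,-3.6],[0,0,0]]]'; python3 m.py;python3 m.py
```

```text
time_s: 8.43
tool_pos: [0.4899, 0.2269, 0.1492]
tool_rot: [-11.6, 49.8, -8.7]
force: [-0.4, 0.7, -1.9]
grip_width: 0.0465
tcp [1.3, -3.0, 96.5]
side 2056 72 plate centre sx,sy mm [-0.6 -0.6] h 0.0756 rms 0.0015
  peg 1 [0.  0.1] rms 0.0
scene 792 69 plate centre sx,sy mm [-0.2  2.4] h 0.0764 rms 0.0024
  peg 18 [-0.1  0.7] rms 0.0011
tcp [2.0, -1.8, 97.4]
side 2068 74 plate centre sx,sy mm [0.1 0.7] h 0.0766 rms 0.0013
  peg 0 [0. 0.] rms nan
scene 790 70 plate centre sx,sy mm [0.  2.3] h 0.0765 rms 0.002
  peg 18 [-0.5  1.4] rms 0.001
  return _methods._mean(a, axis=axis, dtype=dtype,
  ret = ret.dtype.type(ret / rcount)
```

```bash
python3 -m pendant '[[30,[8,-1,0],[0,0,0]],[30,[16,-1,0],[0,0,0]],[30,[22,-1,0],[0,0,0]],[30,[22,-1,0],[0,0,0]]]'; python3 m.py 2>/dev/null; python3 -c "
from h import *
o=telemetry.get_obs();print(o['force'],o['wrist_torque']);slopeposes()"
```

```text
time_s: 9.17
tool_pos: [0.5043, 0.2234, 0.1312]
tool_rot: [-11.7, 49.9, -8.7]
force: [0.4, -0.1, -2.4]
grip_width: 0.0464
tcp [1.0, -4.4, 73.2]
side 2003 75 plate centre sx,sy mm [-0.9 -1.9] h 0.0523 rms 0.0014
scene 772 72 plate centre sx,sy mm [-0.2  0.6] h 0.0534 rms 0.0028
[ 0.90859259 -0.29691095 -0.7513338 ] [0.11423547 1.09514215 0.00654084]
h 74.7 sx 1.7 sy -3.1 mm  a 0.200  tilt sx 0.0029 sy -0.0005
```

```bash
python3 -m pendant '[[30,[5,0.5,0],[0,0,0]],[30,[10,0.5,0],[0,0,0]],[30,[15,0.5,0],[0,0,0]],[30,[15,0.5,0],[0,0,0]]]';  python3 -c "
from h import *
o=telemetry.get_obs();f=o['force'];print(f,o['wrist_torque'],'n,x,y',f@SN,f@SX,f@SY);slopeposes()"
```

```text
time_s: 9.7
tool_pos: [0.5138, 0.223, 0.1203]
tool_rot: [-11.6, 49.8, -8.6]
force: [-0.3, -0.4, -1.8]
grip_width: 0.0461
[-0.33606055 -0.39266058 -1.78803755] [ 0.01244644  1.08816399 -0.03582302] n,x,y -1.191911574420338 -1.3608094829999704 -0.43788313421988373
h 58.8 sx 1.2 sy -3.4 mm  a 0.200  tilt sx 0.0022 sy -0.0018
```

```bash
python3 -m pendant '[[30,[4,0,0],[0,0,0]],[30,[8,0,0],[0,0,0]],[30,[12,0,0],[0,0,0]],[30,[12,0,0],[0,0,0]]]';  cat > f.py <<'E'
from h import *
o=telemetry.get_obs();f=o['force'];print('force n,x,y',(f@SN).round(2),(f@SX).round(2),(f@SY).round(2),'tq',o['wrist_torque'].round(2));slopeposes()
E
python3 f.py
```

```text
time_s: 10.03
tool_pos: [0.5215, 0.2221, 0.1114]
tool_rot: [-11.6, 49.8, -8.6]
force: [-0.2, -0.1, -1.7]
grip_width: 0.0464
force n,x,y -1.18 -1.19 -0.1 tq [0.04 1.07 0.03]
h 47.0 sx 1.4 sy -3.2 mm  a 0.200  tilt sx 0.0024 sy -0.0015
```

Next, push on slowly through the pin region, watching the force.

```bash
python3 -m pendant '[[30,[2,0,0],[0,0,0]],[30,[4,0,0],[0,0,0]],[30,[6,0,0],[0,0,0]],[30,[6,0,0],[0,0,0]]]'; python3 f.py; python3 -m pendant '[[30,[2,0,0],[0,0,0]],[30,[4,0,0],[0,0,0]],[30,[4,0,0],[0,0,0]]]'; python3 f.py
```

```text
time_s: 10.37
tool_pos: [0.5252, 0.2218, 0.1073]
tool_rot: [-11.5, 49.8, -8.5]
force: [0.2, -0.4, -1.9]
grip_width: 0.0464
force n,x,y -1.66 -1.01 -0.37 tq [ 0.08  1.15 -0.02]
h 41.5 sx 1.7 sy -2.8 mm  a 0.200  tilt sx 0.0029 sy -0.0007
time_s: 10.62
tool_pos: [0.5278, 0.2215, 0.1043]
tool_rot: [-11.5, 49.8, -8.5]
force: [0.5, -0.5, -2.3]
grip_width: 0.0464
force n,x,y -2.12 -1.0 -0.45 tq [ 0.07  1.08 -0.01]
h 37.5 sx 1.7 sy -2.8 mm  a 0.200  tilt sx 0.0029 sy -0.0007
```

```bash
python3 -m pendant '[[30,[2,0,0],[0,0,0]],[30,[4,0,0],[0,0,0]],[30,[6,0,0],[0,0,0]],[30,[8,0,0],[0,0,0]],[30,[8,0,0],[0,0,0]]]'; python3 f.py; python3 -m pendant '[[30,[1,0,0],[0,0,0]],[30,[2,0,0],[0,0,0]],[30,[3,0,0],[0,0,0]],[30,[3,0,0],[0,0,0]]]'; python3 f.py
```

```text
time_s: 11.03
tool_pos: [0.5329, 0.2205, 0.098]
tool_rot: [-11.5, 49.8, -8.6]
force: [-0.3, 0.2, -2.2]
grip_width: 0.0463
force n,x,y -1.47 -1.72 0.15 tq [0.11 1.06 0.02]
h 29.4 sx 1.6 sy -3.0 mm  a 0.200  tilt sx 0.0027 sy -0.0010
time_s: 11.37
tool_pos: [0.5348, 0.2205, 0.096]
tool_rot: [-11.5, 49.8, -8.5]
force: [-0.5, 0.7, -2.1]
grip_width: 0.0463
force n,x,y -1.28 -1.82 0.65 tq [ 0.1   1.13 -0.03]
h 26.6 sx 1.7 sy -2.8 mm  a 0.200  tilt sx 0.0030 sy -0.0006
```

```bash
python3 -m pendant '[[30,[1,0,0],[0,0,0]],[30,[2,0,0],[0,0,0]],[30,[2,0,0],[0,0,0]]]'; python3 f.py; python3 m.py; python3 -c "
from h import *
d=snap('side','side6');cv2.imwrite('pics/side6b.png',cv2.resize(d['image'][150:330,120:320],None,fx=3.3,fy=3.3,interpolation=cv2.INTER_CUBIC)[:600,:800])"
```

```text
time_s: 11.62
tool_pos: [0.5354, 0.2206, 0.0955]
tool_rot: [-11.5, 49.7, -8.6]
force: [-12.3, -2.7, 11.0]
grip_width: 0.0461
force n,x,y 15.97 -1.94 -4.44 tq [-0.63  2.26 -0.61]
h 25.8 sx 1.9 sy -2.6 mm  a 0.200  tilt sx 0.0038 sy -0.0011
tcp [1.9, -2.6, 25.8]
side 1966 78 plate centre sx,sy mm [ 0.2 -0. ] h 0.0051 rms 0.0018
  peg 126 [ 0.  -1.6] rms 0.001
scene 756 75 plate centre sx,sy mm [0.7 0.6] h 0.0051 rms 0.0032
  peg 52 [0.3 1.1] rms 0.0015
```

View pics/side6b.png

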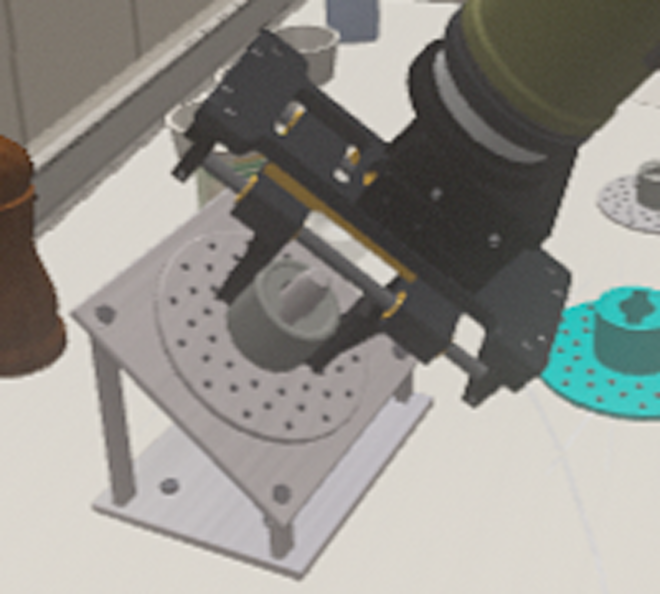

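```bash
python3 -m pendant '[[30,[-1,0,0],[0,0,0]],[87,[-1,0,0],[0,0,0]],[87,[-1,0,0],[0,0,0]],[87,[-1,0,0],[0,0,0]],[87,[-1,0,0],[0,0,0]],[87,[-1,0,0],[0,0,0]],[87,[-1,0,0],[0,0,0]]]'; python3 f.py; python3 m.py
```

```text
time_s: 12.45
tool_pos: [0.5355, 0.2205, 0.0955]
tool_rot: [-11.5, 49.8, -8.5]
force: [-0.1, -0.5, 0.4]
grip_width: 0.0782
force n,x,y 0.27 0.23 -0.46 tq [ 0.04  0.83 -0.06]
h 25.7 sx 2.0 sy -2.7 mm  a 0.200  tilt sx 0.0032 sy -0.0004
tcp [2.0, -2.7, 25.7]
side 2036 79 plate centre sx,sy mm [-1.   0.4] h 0.005 rms 0.0022
  peg 128 [ 0.3 -1.7] rms 0.0011
scene 789 75 plate centre sx,sy mm [-0.4  0.9] h 0.0049 rms 0.0033
  peg 54 [0.2 1.3] rms 0.0014
```

Free. Retreat along the peg axis.

```bash
python3 -m pendant '[[87,[-5,0,0],[0,0,0]],[87,[-20,0,0],[0,0,0]],[87,[-40,0,0],[0,0,0]],[87,[-65,0,0],[0,0,0]],[87,[-90,0,0],[0,0,0]],[87,[-100,0,0],[0,0,0]],[87,[-100,0,0],[0,0,0]],[87,[-100,0,0],[0,0,0]]]'; python3 f.py; python3 m.py
python3 - <<'E'
from h import *
d=snap('side','side7');cv2.imwrite('pics/side7b.png',cv2.resize(d['image'][150:330,120:320],None,fx=3.3,fy=3.3,interpolation=cv2.INTER_CUBIC)[:600,:800])
W=cloud(d)-np.array([.5503,.2212,.0733]);S=np.stack([W@SX,W@SY,W@SN],-1)
r=np.hypot(S[...,0]+.001,S[...,1]);P=S[(r>.03)&(r<.057)&(S[...,2]<.03)&(S[...,2]>-.02)]
c,n,i=plane_ransac(P);print('disc top fit h',c[2].round(4),'n',n.round(3),len(P),i.mean())
d=snap('wrist','w7'); d=snap('scene','scene7')
E
```

```text
time_s: 13.32
tool_pos: [0.4717, 0.2302, 0.172]
tool_rot: [-11.4, 49.7, -8.4]
force: [-0.1, -0.7, 0.2]
grip_width: 0.0867
force n,x,y 0.14 0.17 -0.73 tq [ 0.    0.84 -0.03]
h 125.9 sx 1.8 sy -2.5 mm  a 0.200  tilt sx 0.0038 sy 0.0005
tcp [1.8, -2.5, 125.9]
side 6 1 plate centre sx,sy mm [ 9.6 -2. ] h 0.1096 rms 0.0
  peg 126 [ 0.3 -1.6] rms 0.0009
disc top fit h 0.0051 n [ 0.001 -0.001  1.   ] 1695 0.9775811209439528Traceback (most recent call last):
  File "m.py", line 20, in <module>
    ed=np.array(ed);f=least_squares(lambda x:np.hypot(*(ed-x).T)-.0602,c0,loss='soft_l1',f_scale=.001)
                      ~~~~~~~~~~~~~^^^^^^^^^^^^^^^^^^^^^^^^^^^^^^^^^^^^^^^^^^^^^^^^^^^^^^^^^^^^^^^^^^^
    return func(*args, **kwargs)
    vector_fun = VectorFunction(
        fun_wrapped,
    ...<6 lines>...
        workers=workers
    )
    self._update_fun()
    ~~~~~~~~~~~~~~~~^^
    self.f = self.fun_wrapped(xp_copy(self.x))
             ~~~~~~~~~~~~~~~~^^^^^^^^^^^^^^^^^
    return np.atleast_1d(self.fun(x))
                         ~~~~~~~~^^^
    return self.f(x, *self.args, **self.kwargs)
           ~~~~~~^^^^^^^^^^^^^^^^^^^^^^^^^^^^^^
  File "m.py", line 20, in <lambda>
    ed=np.array(ed);f=least_squares(lambda x:np.hypot(*(ed-x).T)-.0602,c0,loss='soft_l1',f_scale=.001)
                                                        ~~^~
ValueError: operands could not be broadcast together with shapes (0,) (2,)
```

View pics/side7b.png

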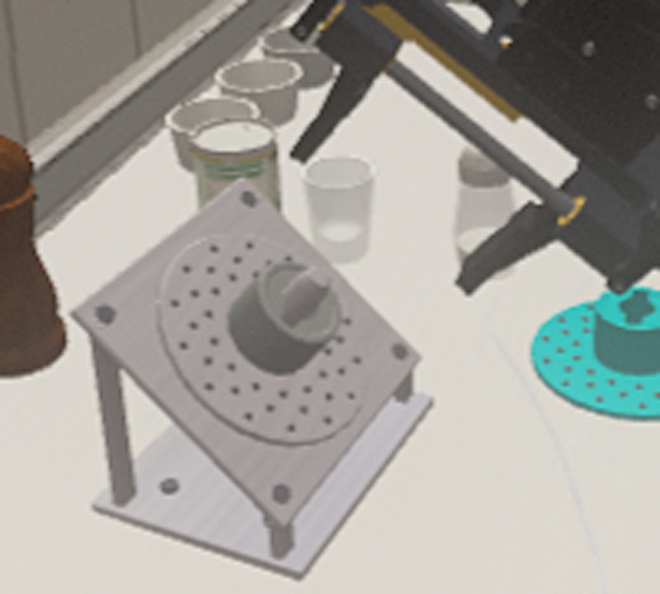

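View pics/scene7.png

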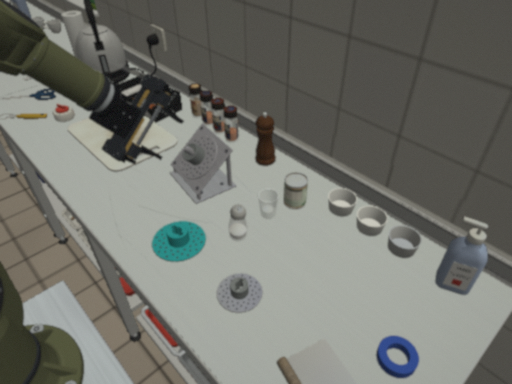

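View pics/w7.png

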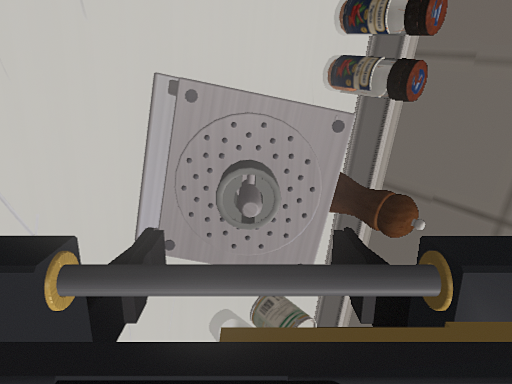

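The disc sits flat on the plate, with its top face 5.1 mm above it and parallel to it, and the hub facing out. In the wrist view the peg shows through the bore at about (248,200). The shaker (238,222), glass (268,203) and tin (296,190) stand where they did in the scene view, and the gripper is clear.

```bash
python3 -c "
from cell import env
print(env.sign_off())"
```

```text
the job is handed in; nothing more can be done
None
```

The large grey grating disc is hanging on the rack's peg, hub outward and fully home against the sloping plate. The gripper has let go and is clear. I handed the job in at about 13.5 s of the 72 s allowed.

**How it was done:** The wrist camera showed the cross pin at roughly 0.2 rad from the plate's y axis. I gripped the hub with its slots set to that angle and slid the disc straight down the peg. It passed the pin without extra force, so no feeling about by turning was needed. It stopped on the plate with about 16 N, and I eased off before opening the fingers.

**Last checks:**
- **Seating:** after I backed away, a fit to the side camera's depth put the disc's top face 5.1 mm above the plate. That matches the disc's 5 mm thickness, and the face was parallel to the plate within about 0.001.
- **Bystanders:** in the pictures, the salt shaker, shot glass and tin are standing where they were. I checked this by eye only and did not measure it.
- **Disagreements:** the cameras differed by 2–4 mm on the peg and disc positions, so I worked from averages. After the retreat, my disc-centring script failed because it looked for the disc at the gripper's height, so I used the depth fit instead.

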